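# Pack two blood tubes into a transport canister

### The arm

A 7-joint arm with a two-finger parallel gripper is mounted at the origin on a cart in front of the work surface, level with it; the furniture and walls round the work are solid. World frame = base frame: x ahead of the robot, y to its left, z up, the work surface at z = 0. Lengths are in m, angles in rad, forces in N, time in s.
With the tool pointing down it reaches from about 0.4 to 0.85 m from the base axis. Payload 10.4 kg.
Tool frame: the origin (TCP) lies on the centre line of the jaws, within the pads' length; the fingertips stand 8 mm ahead of it and the grasp point (between the pads) lies 11 mm behind it (r.finger_overhang is the distance from the TCP to the fingertips, in m); z points along the fingers, y is the line along which they close (so a half turn about z gives the same grasp; the last joint's range is limited). The gripper opens to 87 mm and grips with 3 to 60 N. Pads are 19 mm wide; open, the fingers measure 117 mm over their backs; the gripper's body (75 mm by 190 mm) begins 51 mm behind the grasp point.
Start: joints at [-1.203, 0.332, -0.065, 1.46, 0.022, 1.35, -0.088], TCP at [0.238, 0.578, 0.202] pointing down, gripper open.
Joint ranges: [-2.6, 2.6], [-0.5, 2.12], [-1.47, 1.34], [0.16, 2.42], [-1.27, 4.41], [0.06, 2.06], [-2.6, 2.6]. Speed limits (rad/s): [2.22, 2.22, 2.79, 2.79, 3.14, 3.14, 3.14].

### API

Orientations are given as a unit quaternion [x, y, z, w].
In Python, from bench import r, vision gives the robot as it stands.
- The arm moves only by the tool drive_tool, never from a script. Its argument "series" is a list of rows, each a list of 2 entries, a list of its own where there are three numbers: the shift along the world's x, y, z in cm, then the turn about the world's z in degrees. A call has exactly 10 rows; each row shifts and turns the commanded pose from where the row before left it; what a row does not reach is not made up. A row lasts 1/8 s, in which the tool goes at most 62.5 mm and 10.7 degrees, less where a joint would pass 70% of its speed; a pose out of reach is approached as far as the arm can. A call with a gripper value outside its range is refused whole. "hand" is the closure, from 0 (fully open) to 1 (shut), set as the call begins (left out, the last holds). The fingers move at their own pace and stop on an object; "newtons" is the grip in N (left out, the last holds). Time passes only in rows, so rows that do not move let the fingers close, or fill a call up. It gives the time, the measured TCP pose, the force, the opening and the grip force at its end, in the units of the state.
- r.read_state(): the state, without advancing time (a new reading comes with each control period).
- vision.camera(name): name is "side" or "top"; returns a dict with "color" (420x560x3 uint8, red, green, blue), "intrinsics" (3x3 intrinsics, pixels), "R" (3x3) and "t" (3): a world point X has camera coordinates R X + t. Camera axes: x right, y down, z forward; pixel columns grow to the right and rows downward; lengths in m; the calibration is good to about 2 mm. A picture is of the moment at which its call begins. There is no depth.
- r.close_job(): hands the job in; it is judged then, once.
The state is a dict: "time": time; "joint_positions": joint angles; "joint_vel": joint speeds; "joint_torque": joint torques, N m; "ee_pos": TCP position; "eef_rot": TCP orientation; "ft_force": force on the tool from outside, world axes, zero at the start; "torque": the same for the moment, N m; "width": finger opening in m; "grip_force": force on a finger pad.
Only numpy, scipy, OpenCV 4.12 (cv2) and the standard library are available. Lean on these libraries where they do the work, as an engineer would, in place of code of your own. Each camera call takes 0.05 s, during which the arm holds its last target. There are 200 camera calls.

### The job

Pack the two blood tubes for the courier. Stand the open canister cup in the empty pocket of the foam shipper, then lower the foam insert into the cup, then put one blood tube into each hole of the insert, and last slip the cap over everything, fully down onto the shoulder of the cup, like the finished canister beside it. Keep the blood tubes upright all the time and leave the finished canister in its place.

Things in the scene. Friction and masses are not known exactly. Their poses are not given: they have to be found in the camera images.
- free_pocket (a point): Centre of the floor of the empty pocket in the white foam shipper, a fixed block 250 x 132 mm, outer ledge 28 mm and top face 40 mm above the table, with two round pockets 115 mm apart; it stands left or right at any yaw. Pocket 71 mm wide, 20 mm deep, floor 20 mm above the table. The point's x axis points along the block, away from the other pocket.
- canister_cup: Open aluminium cup, lower part of a canister, on the table, 66 mm across, 54 mm high, about 0.12 kg. Origin: centre of its underside, z up. The 66 mm body ends in a shoulder 42 mm up; above it a 58 mm neck rises to its bevelled rim at 54 mm. Inside 54.4 mm wide, floor 3 mm above the underside. In the pocket the body stands out 22 mm above the block's top, the neck 12 mm more.
- tube_insert: Charcoal foam cylinder, 49 mm across, 74 mm high, with two round holes in its top, about 0.05 kg, standing on the table (rigid; it may be gripped round its outside). Origin: centre of its underside, z up, the holes at x = +13 mm and x = -13 mm. Its foot is bevelled. In the cup it rests on the inner floor and stands out 23 mm above the cup's rim.
- insert_hole_a (a point): Centre of the bottom of one hole of the insert (on its +x side): hole 17.5 mm wide and 66 mm deep, its mouth bevelled by 1.5 mm, bottom 8 mm above the insert's underside; z along the hole, upwards.
- insert_hole_b (a point): Centre of the bottom of the other hole of the insert (on its -x side), of the same size.
- tube_1: Capped blood tube, 96 mm long, 15 g, upright in a hole of the white bench rack (fixed, 150 x 56 x 45 mm, four holes in a row 37 mm deep; the two tubes stand 72 mm apart). Origin: the tube's bottom end, z along it to the cap. Body 12.4 mm across; purple cap 18 mm across and 22 mm long at the top. In the insert it rests on the hole's bottom, its whole cap above the insert.
- tube_2: The other blood tube, just like tube_1, in the same rack.
- canister_cap: Aluminium slip cap, a deep cup standing mouth down on the table: 66 mm across, 71 mm high, closed on top, about 0.08 kg. Origin: centre of its open mouth, z up to the closed top. Inside 63 mm wide, 67 mm deep. It goes loosely over tubes, insert and neck; seated, its mouth rests on the cup's shoulder, 42 mm above the cup's underside. No thread, no snap.
- packed_canister: A finished, closed canister standing in the shipper's other pocket, 115 mm from the empty one: 66 mm across, 113 mm high, top 133 mm above the table, loose, about 0.3 kg. Origin: centre of its underside. It stays where it is.

How it is judged:
On the way, in this order (a step that is already met when the one before it is completed fails the run):
1. the cup stands in the empty pocket, released (horizontal distance between canister_cup and free_pocket below 0.005 m and z of canister_cup in the frame of free_pocket between -0.003 and 0.003 m and angle between canister_cup's own z axis and vertical below 0.08 rad and contact force between the fingers and canister_cup below 0.05 N), for 0.2 s.
2. the insert stands in the cup, released (horizontal distance between canister_cup and free_pocket below 0.005 m and z of canister_cup in the frame of free_pocket between -0.003 and 0.003 m and angle between canister_cup's own z axis and vertical below 0.08 rad and horizontal distance between tube_insert and canister_cup below 0.005 m and z of tube_insert in the frame of canister_cup between 0 and 0.006 m and contact force between the fingers and tube_insert below 0.05 N), for 0.2 s.
3. one tube stands in each hole of the insert, released (horizontal distance between canister_cup and free_pocket below 0.005 m and z of canister_cup in the frame of free_pocket between -0.003 and 0.003 m and angle between canister_cup's own z axis and vertical below 0.08 rad and horizontal distance between tube_insert and canister_cup below 0.005 m and z of tube_insert in the frame of canister_cup between 0 and 0.006 m and (((horizontal distance between tube_1 and insert_hole_a below 0.006 m and z of tube_1 in the frame of insert_hole_a between -0.003 and 0.004 m) and (horizontal distance between tube_2 and insert_hole_b below 0.006 m and z of tube_2 in the frame of insert_hole_b between -0.003 and 0.004 m)) or ((horizontal distance between tube_1 and insert_hole_b below 0.006 m and z of tube_1 in the frame of insert_hole_b between -0.003 and 0.004 m) and (horizontal distance between tube_2 and insert_hole_a below 0.006 m and z of tube_2 in the frame of insert_hole_a between -0.003 and 0.004 m))) and contact force between the fingers and tube_1 below 0.05 N and contact force between the fingers and tube_2 below 0.05 N), for 0.2 s.
4. the cap is fully down on the cup's shoulder (horizontal distance between canister_cup and free_pocket below 0.005 m and z of canister_cup in the frame of free_pocket between -0.003 and 0.003 m and angle between canister_cup's own z axis and vertical below 0.08 rad and horizontal distance between each of tube_insert, canister_cap and canister_cup below 0.005 m and z of tube_insert in the frame of canister_cup between 0 and 0.006 m and (((horizontal distance between tube_1 and insert_hole_a below 0.006 m and z of tube_1 in the frame of insert_hole_a between -0.003 and 0.004 m) and (horizontal distance between tube_2 and insert_hole_b below 0.006 m and z of tube_2 in the frame of insert_hole_b between -0.003 and 0.004 m)) or ((horizontal distance between tube_1 and insert_hole_b below 0.006 m and z of tube_1 in the frame of insert_hole_b between -0.003 and 0.004 m) and (horizontal distance between tube_2 and insert_hole_a below 0.006 m and z of tube_2 in the frame of insert_hole_a between -0.003 and 0.004 m))) and z of canister_cap in the frame of canister_cup between 0.039 and 0.045 m and angle between the z axis of canister_cap and the z axis of canister_cup, either way round below 0.06 rad and angle between canister_cap's own z axis and vertical below 0.1 rad), for 0.2 s.
At the end, for the whole second after the job is handed in: Cup upright on the pocket floor (5 mm of its centre, 3 mm height), insert in the cup (axis 5 mm, at most 3 mm off its floor), a tube in each hole (axis 6 mm, at most 4 mm off the bottom), cap on the shoulder (axis 5 mm, height 3 mm, 0.06 rad), all released and at rest (all of step 4 and linear speed of each of canister_cup, tube_insert, tube_1, tube_2, canister_cap below 0.02 m/s); the robot touches nothing.
It fails at once if a blood tube is tipped more than 45 degrees (angle between any of tube_1, tube_2's own z axis and vertical above 0.79 rad).
It fails at once if the finished canister is lifted, shifted or tipped out of place (distance of packed_canister from where it was at the start of the episode above 0.012 m or angle between packed_canister's own z axis and vertical above 0.15 rad).
It also fails if it takes over 144 s, if anything falls off the work surface, if the arm or the gripper's body presses on something with over 40 N, if the wrist force passes 120 N, or if a joint passes its speed limit or range.

## Working session

There is one attempt and no reset: what is moved stays moved. The work goes in short steps, Python scripts to look and compute and a tool call to move; the robot and the scene stay as the last step left them, time stands still between calls to the robot, and variables do not carry over. Pictures are saved under pics/ and viewed, at most 14 in all, crops included, and the job is handed in when it is done.

Besides the shell and the picture viewer there is one more tool, called after ">>>" as name(argument=value, ...) on one line, values as JSON. drive_tool: Moves the arm, as the interface text tells. Its arguments: {"type":"object","properties":{"series":{"type":"array"},"hand":{"type":"number"},"newtons":{"type":"number"}},"required":["series"]}

```bash
mkdir -p pics; ls; python3 - <<'E'
from bench import r, vision
import cv2, numpy as np
for n in ("side","top"):
    c=vision.camera(n); cv2.imwrite(f"pics/{n}0.png",c["color"][:,:,::-1])
    print(n,c["intrinsics"].tolist(),np.round(c["R"],4).tolist(),np.round(c["t"],4).tolist(), "cam pos",np.round(-np.array(c["R"]).T@c["t"],3))
s=r.read_state(); print(s, r.finger_overhang)
E
```

```text
pics
side [[380.9747275042466, 0.0, 283.347404734027], [0.0, 380.9747275042466, 207.39318085923915], [0.0, 0.0, 1.0]] [[0.9999, -0.0138, 0.0044], [-0.0014, -0.3977, -0.9175], [0.0144, 0.9174, -0.3976]] [-0.5573, 0.0327, 0.8647] cam pos [ 0.545 -0.788  0.376]
top [[481.79214704885743, 0.0, 282.39162486247983], [0.0, 481.79214704885743, 213.29924732613028], [0.0, 0.0, 1.0]] [[0.0196, -0.9998, 0.0073], [-0.9969, -0.0201, -0.0763], [0.0764, -0.0058, -0.9971]] [-0.0236, 0.5513, 1.1852] cam pos [ 0.46  -0.006  1.224]
{'time': 0.1, 'joint_positions': array([-1.20258542,  0.33282799, -0.06471889,  1.46085457,  0.02157647,
        1.34987303, -0.08850431]), 'joint_vel': array([-0.00107202, -0.00100177, -0.00119365, -0.00255435, -0.00012945,
        0.00033576,  0.0004643 ]), 'joint_torque': array([ 1.35918890e-03, -6.24530554e+01,  2.45477166e-02, -3.90728939e+01,
       -6.15868717e-02,  3.63576401e-02,  8.54015116e-05]), 'ee_pos': array([0.2379325 , 0.57754399, 0.2011228 ]), 'eef_rot': array([ 1.94150740e-01,  9.80971502e-01, -6.24764499e-04, -1.10080488e-04]), 'ft_force': array([-0.19286504, -0.28051634, -0.44524071]), 'torque': array([-0.03771797, -0.00612071, -0.03555972]), 'grip_force': 0.0, 'width': 0.08687064438206572} 0.008
```

View pics/top0.png

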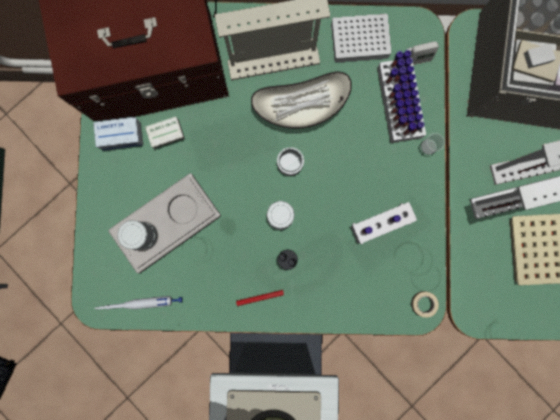

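View pics/side0.png

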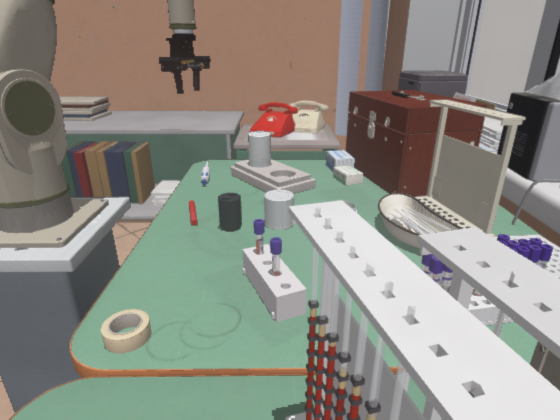

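The top view shows the shipper with the finished canister at (133,237) and the empty pocket at (183,209). It also shows the round metal parts at (281,215) and (290,161), the insert at (288,260) and the rack at (385,223). I'll enlarge the crops to tell the cup from the cap.

```bash
python3 - <<'E'
import cv2, numpy as np
t=cv2.imread("pics/top0.png"); s=cv2.imread("pics/side0.png")
a=cv2.resize(t[140:280,100:220],None,fx=3,fy=3,interpolation=cv2.INTER_CUBIC)
b=cv2.resize(t[140:280,260:330],None,fx=3,fy=3,interpolation=cv2.INTER_CUBIC)
c=cv2.resize(t[195:250,345:425],None,fx=2.5,fy=2.5,interpolation=cv2.INTER_CUBIC)
im=np.zeros((600,800,3),np.uint8)
im[:420,:360]=a; im[:420,360:570]=b; im[:c.shape[0],580:580+c.shape[1]]=c
d=cv2.resize(s[185:245,190:380],None,fx=3,fy=3,interpolation=cv2.INTER_CUBIC)
im[420:600,:570]=d
cv2.imwrite("pics/crop1.png",im)
E
```

```text
(no output)
```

View pics/crop1.png

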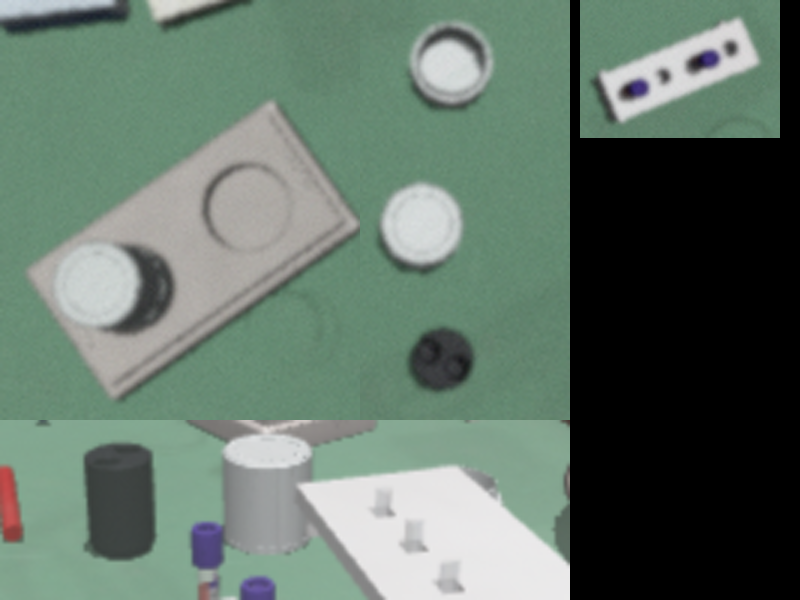

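The open cup is at (290,161), the cap at (281,215) and the insert at (288,260). The insert's holes are near (283,257) and (292,262), and the tubes have purple caps in the rack. Next I'll measure their positions.

```bash
cat > h.py <<'E'
from bench import r, vision
import cv2, numpy as np
def cam(n): return vision.camera(n)
def ray(c,uv):
    R=np.array(c["R"]);t=np.array(c["t"]);d=R.T@np.linalg.inv(c["intrinsics"])@np.array([uv[0],uv[1],1.])
    return -R.T@t,d
def plane(c,uv,z):
    o,d=ray(c,uv); return o+d*(z-o[2])/d[2]
def tri(c1,p1,c2,p2):
    o1,d1=ray(c1,p1);o2,d2=ray(c2,p2)
    d1/=np.linalg.norm(d1);d2/=np.linalg.norm(d2)
    s=np.linalg.lstsq(np.c_[d1,-d2],o2-o1,rcond=None)[0]
    a,b=o1+s[0]*d1,o2+s[1]*d2
    return (a+b)/2,np.linalg.norm(a-b)
def proj(c,X):
    p=np.array(c["intrinsics"])@(np.array(c["R"])@X+c["t"]); return p[:2]/p[2]
def hsv(c): return cv2.cvtColor(c["color"],cv2.COLOR_RGB2HSV)
def blobs(m,box=None,amin=15):
    m=m.astype(np.uint8)*255
    if box is not None:
        z=np.zeros_like(m);u0,v0,u1,v1=box;z[v0:v1,u0:u1]=m[v0:v1,u0:u1];m=z
    cs,_=cv2.findContours(m,cv2.RETR_EXTERNAL,cv2.CHAIN_APPROX_NONE)
    return sorted([k for k in cs if cv2.contourArea(k)>=amin],key=cv2.contourArea,reverse=True)
def cen(k):
    m=cv2.moments(k);return np.array([m["m10"],m["m01"]])/m["m00"]
E
cat > m1.py <<'E'
from h import *
T=cam("top");S=cam("side");H=hsv(T);HS=hsv(S)
np.set_printoptions(precision=4,suppress=True)
notg=~((H[...,0]>55)&(H[...,0]<95)&(H[...,1]>60))
def one(m,box,nm,zs):
    k=blobs(m,box)[0];e=cv2.fitEllipse(k)
    print(nm,"cen",cen(k),"bbox",cv2.boundingRect(k),"ell",np.round(e[0],2),np.round(e[1],1),[plane(T,cen(k),z)[:2] for z in zs]);return k
one(notg,(268,143,315,182),"cup",[.027,.054])
one(notg,(262,196,302,236),"cap",[.035,.071])
one(H[...,2]<75,(270,243,306,277),"ins",[.037,.074])
P=lambda H:(H[...,0]>115)&(H[...,0]<140)&(H[...,1]>110)
pt=[cen(k) for k in blobs(P(H),(345,195,425,250),8)]
ps=[(cen(k),cv2.boundingRect(k)) for k in blobs(P(HS),(240,210,295,270),8)]
print(pt,ps)
for a in pt:
    print("tube",plane(T,a,.093)[:2],[tri(T,a,S,b[0]) for b in ps])
k=one(notg,(100,165,225,275),"ship",[.04]);b=cv2.minAreaRect(k);print(b);print([plane(T,q,.03) for q in cv2.boxPoints(b)])
g=cv2.cvtColor(T["color"],cv2.COLOR_RGB2GRAY)
c=cv2.HoughCircles(cv2.resize(g[180:240,155:215],None,fx=4,fy=4,interpolation=cv2.INTER_CUBIC),cv2.HOUGH_GRADIENT,1,50,param1=60,param2=15,minRadius=50,maxRadius=68)
if c is not None:
    for q in c[0][:3]:
        uv=q[:2]/4-.375+[155,180];print("pocket",uv,q[2]/4,plane(T,uv,.04),plane(T,uv,.02))
E
python3 m1.py
```

```text
cup cen [290.0525 160.5194] bbox (275, 145, 31, 32) ell [290.12 160.42] [28.9 30.9] [array([ 0.6846, -0.0293]), array([ 0.6796, -0.0287])]
cap cen [280.1956 214.5999] bbox (265, 199, 33, 32) ell [280.33 214.58] [29.5 30.1] [array([ 0.5473, -0.0072]), array([ 0.5446, -0.0072])]
ins cen [286.5756 259.6071] bbox (277, 250, 20, 20) ell [286.57 259.61] [18.7 19.5] [array([ 0.4368, -0.0251]), array([ 0.4375, -0.0245])]
[array([395.8175, 218.127 ]), array([367.5, 230. ])] [(array([258.5417, 225.1065]), (255, 220, 8, 13)), (array([275.7687, 242.6803]), (272, 239, 8, 9))]
tube [ 0.5402 -0.2797] [(array([ 0.5268, -0.2727,  0.1251]), np.float64(0.02212417601355416)), (array([ 0.5407, -0.2787,  0.0972]), np.float64(0.0017215299548745976))]
tube [ 0.5108 -0.2131] [(array([ 0.5116, -0.2127,  0.0946]), np.float64(0.0016044226545154799)), (array([ 0.5267, -0.2182,  0.0633]), np.float64(0.02900852019698353))]
ship cen [163.6817 222.6921] bbox (107, 172, 114, 102) ell [163.74 222.55] [ 62.6 127.6] [array([0.5213, 0.2785])]
((163.6036376953125, 222.08518981933594), (57.09791946411133, 105.0624771118164), 54.940574645996094)
[array([0.5035, 0.4271, 0.03  ]), array([0.6586, 0.22  , 0.03  ]), array([0.5431, 0.1347, 0.03  ]), array([0.3904, 0.3413, 0.03  ])]
pocket [182.5 209. ] 15.45 [0.5559 0.2336 0.04  ] [0.5575 0.2376 0.02  ]
```

>>> drive_tool(series=[[[2.7,-3.65,0],-3.1],[[2.7,-3.65,0],-3.1],[[2.7,-3.65,0],-3.1],[[2.7,-3.65,0],-3.1],[[2.7,-3.65,0],-3.1],[[2.7,-3.65,0],-3.1],[[2.7,-3.65,0],-3.1],[[2.7,-3.65,0],-3.1],[[2.7,-3.65,0],-3.1],[[2.7,-3.65,0],-3.1]], hand=0, newtons=15)

```text
time: 1.45
ee_pos: [0.5087, 0.2116, 0.2019]
eef_rot: [0.45, 0.893, 0.0, -0.0]
ft_force: [0.3, -0.4, -0.3]
width: 0.0877
grip_force: 0.0
```

>>> drive_tool(series=[[[2.5,-3.5,0],0],[[2.5,-3.5,0],0],[[2.5,-3.5,0],0],[[2.5,-3.5,-1],0],[[2.5,-3.5,-1.5],0],[[2.5,-3.5,-1.5],0],[[2.5,-3.1,-1.5],0],[[0,0,-1.5],0],[[0,0,-1],0],[[0,0,0],0]])

```text
time: 2.7
ee_pos: [0.6824, -0.0265, 0.1212]
eef_rot: [0.448, 0.894, 0.0, -0.001]
ft_force: [0.4, 1.1, 0.7]
width: 0.0867
grip_force: 0.0
```

```bash
python3 - <<'E'
from h import *
c=cam("top");im=c["color"][:,:,::-1];a=cv2.resize(im[110:250,220:360],None,fx=4,fy=4,interpolation=cv2.INTER_CUBIC)
cv2.imwrite("pics/g1.png",a);s=r.read_state();print(s["ee_pos"],proj(c,s["ee_pos"]+[0,0,-.008]),proj(c,np.array([.684,-.029,.054])))
E
```

```text
[ 0.68279188 -0.02663355  0.12207052] [289.77274984 154.35082298] [290.19219596 158.73315456]
```

View pics/g1.png

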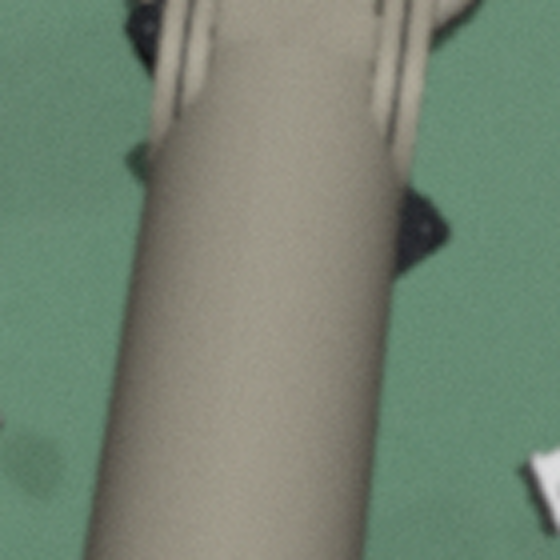

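The arm hides the cup from the top camera here, so I'll rely on the measured position. Next I descend and grip.

>>> drive_tool(series=[[[0.15,-0.25,-1.5],0],[[0,0,-1.5],0],[[0,0,-1.5],0],[[0,0,-1.5],0],[[0,0,-1.5],0],[[0,0,-1.5],0],[[0,0,0],0],[[0,0,0],0],[[0,0,0],0],[[0,0,0],0]])

```text
time: 4.0
ee_pos: [0.6849, -0.0306, 0.0324]
eef_rot: [0.449, 0.893, 0.0, 0.0]
ft_force: [0.1, -0.1, 0.1]
width: 0.0867
grip_force: 0.0
```

>>> drive_tool(series=[[[0,0,0],0],[[0,0,0],0],[[0,0,0],0],[[0,0,0],0],[[0,0,0],0],[[0,0,0],0],[[0,0,0],0],[[0,0,0],0],[[0,0,0],0],[[0,0,0],0]], hand=1, newtons=8)

```text
time: 5.25
ee_pos: [0.6846, -0.0306, 0.0319]
eef_rot: [0.449, 0.893, 0.0, 0.0]
ft_force: [0.6, 0.5, -0.9]
width: 0.0555
grip_force: 7.7
```

```bash
python3 - <<'E'
from h import *
c=cam("side");im=c["color"][:,:,::-1];a=cv2.resize(im[100:260,250:420],None,fx=4,fy=3.7,interpolation=cv2.INTER_CUBIC)
c=cam("top");im=c["color"][:,:,::-1]
b=cv2.resize(im[110:230,245:335],None,fx=1.4,fy=1.4)
a[:b.shape[0],:b.shape[1]]=b
cv2.imwrite("pics/g2.png",a);s=r.read_state();print(s["width"],s["ft_force"],s["torque"])
E
```

```text
0.055771888379803874 [ 0.65031734 -0.31416402 -0.27718686] [-0.0192993  -0.06558017 -0.05766342]
```

View pics/g2.png

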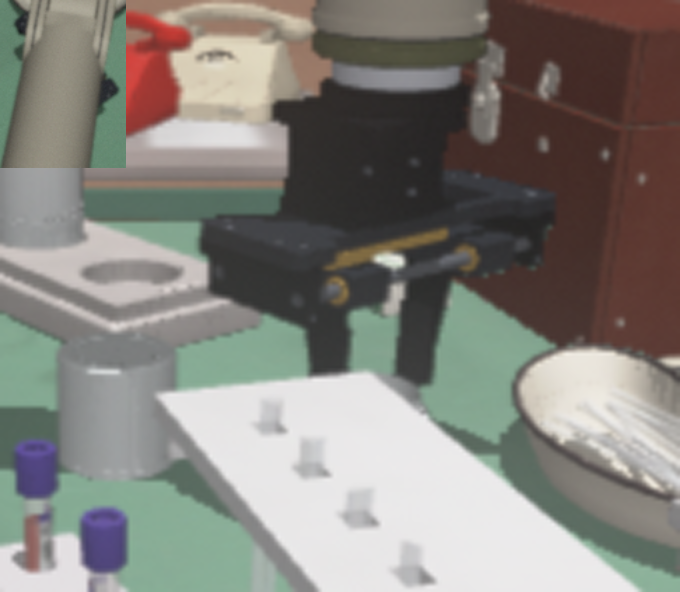

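```bash
python3 - <<'E'
from h import *
c=cam("side");T=cam("top")
for x in (.66,.684):
  th=np.linspace(0,2*np.pi,9)[:-1]
  print(x,[np.round(proj(c,np.array([x+.029*np.cos(a),-.029+.029*np.sin(a),.054]))).astype(int).tolist() for a in th],[np.round(proj(c,np.array([x+.033*np.cos(a),-.029+.033*np.sin(a),.042]))).astype(int).tolist() for a in th])
  print([np.round(proj(T,np.array([x+.029*np.cos(a),-.029+.029*np.sin(a),.054]))).astype(int).tolist() for a in th[::2]],[np.round(proj(T,np.array([x+.033*np.cos(a),-.029+.033*np.sin(a),.0]))).astype(int).tolist() for a in th[::2]])
s=cv2.imread("pics/side0.png");t=cv2.imread("pics/top0.png")
a=cv2.resize(s[190:240,310:380],None,fx=8,fy=8,interpolation=cv2.INTER_CUBIC)
b=cv2.resize(c["color"][190:215,330:370,::-1],None,fx=8,fy=8,interpolation=cv2.INTER_CUBIC)
im=np.zeros((600,800,3),np.uint8);im[:400,:560]=a;im[400:600,:320]=b
d=cv2.resize(t[140:182,270:312],None,fx=4.5,fy=4.5,interpolation=cv2.INTER_CUBIC);im[400:400+189,400:589]=d
cv2.imwrite("pics/g3.png",im)
E
```

```text
0.66 [[344, 205], [339, 201], [329, 199], [321, 201], [318, 205], [323, 208], [333, 210], [342, 208]] [[346, 210], [340, 205], [329, 204], [319, 205], [316, 210], [321, 214], [333, 216], [343, 214]]
[[290, 157], [278, 168], [290, 180], [302, 169]] [[290, 159], [277, 172], [289, 185], [302, 172]]
0.684 [[355, 204], [350, 201], [340, 199], [331, 201], [329, 205], [334, 208], [344, 210], [353, 208]] [[357, 210], [350, 205], [339, 204], [330, 205], [327, 210], [332, 214], [344, 216], [354, 214]]
[[290, 147], [278, 158], [290, 170], [302, 159]] [[290, 150], [277, 162], [289, 175], [303, 163]]
```

View pics/g3.png

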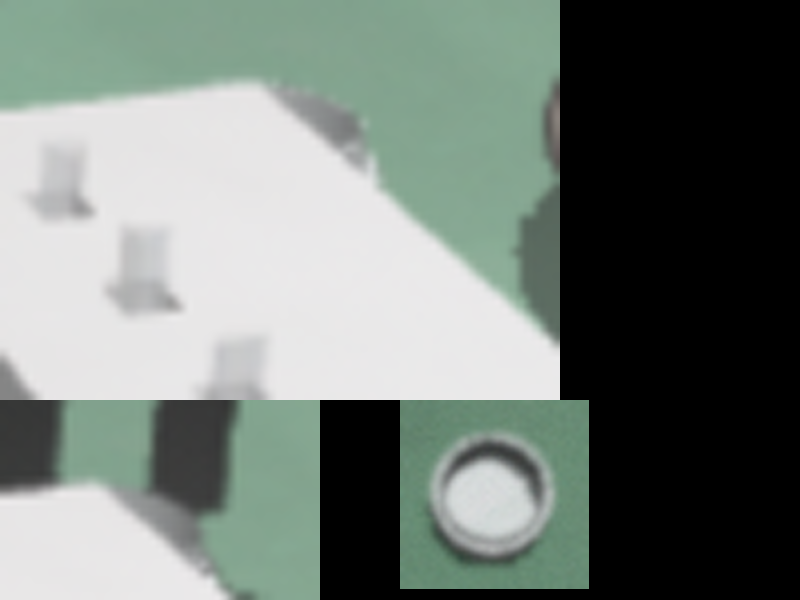

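```bash
python3 - <<'E'
from h import *
c=cam("side");s=r.read_state();p=s["ee_pos"];print(p)
n=np.array([.804,.595,0]);x=np.array([-.595,.804,0])
for q in (.028,.033,.043,.048):
  for k in (-.0095,.0095):
    print(q,k,proj(c,p+n*q+x*k+[0,0,-.008]),proj(c,p+n*q+x*k+[0,0,.04]))
E
```

```text
[ 0.68453994 -0.03062501  0.03185614]
0.028 -0.0095 [353.5086932  215.69655514] [355.22620842 195.58952917]
0.028 0.0095 [347.27455951 212.87740311] [348.82218885 193.03775894]
0.033 -0.0095 [355.06470658 215.13549907] [356.81225869 195.08313153]
0.033 0.0095 [348.82572682 212.33447176] [350.40335147 192.54811459]
0.043 -0.0095 [358.14626518 214.02437291] [359.95259302 194.08047864]
0.043 0.0095 [351.89817299 211.25907046] [353.5345252  191.57847268]
0.048 -0.0095 [359.67200864 213.47423135] [361.50708845 193.5841559 ]
0.048 0.0095 [353.41964319 210.72653353] [355.08474022 191.09841198]
```

```bash
python3 - <<'E'
from h import *
c=cam("side");p=np.array([.2379,.5775,.2011]);n=np.array([.381,.9246,0]);x=np.array([-.9246,.381,0])
for sg in (1,-1):
  for q in (.0435,.0585):
    print(sg,q,[np.round(proj(c,p+sg*n*q+x*k+[0,0,-.008]),1).tolist() for k in (-.0095,.0095)])
s=cv2.imread("pics/side0.png")
a=cv2.resize(s[35:105,145:225],None,fx=7,fy=7,interpolation=cv2.INTER_CUBIC)
cv2.imwrite("pics/g4.png",a)
E
```

```text
1 0.0435 [[198.5, 98.0], [194.0, 97.7]]
1 0.0585 [[200.9, 97.5], [196.4, 97.2]]
-1 0.0435 [[184.1, 101.2], [179.4, 100.9]]
-1 0.0585 [[181.4, 101.8], [176.7, 101.5]]
```

View pics/g4.png

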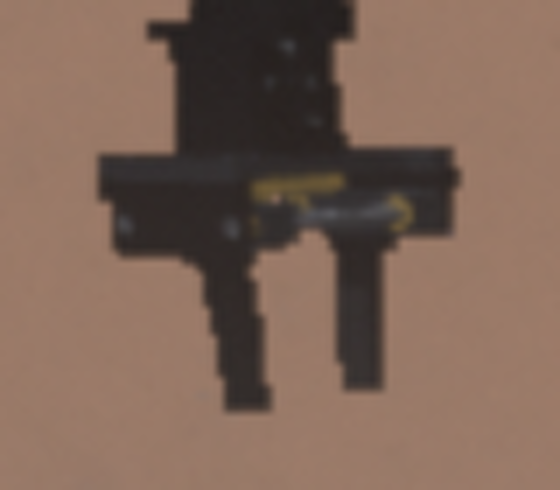

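The fingertips show about 25 mm higher in the side image than the TCP says, both at the start and now. The 55.5 mm opening also fits a grip on the bevelled rim. Going 2 cm lower is safe either way, so I'll release, descend and grip again.

>>> drive_tool(series=[[[0,0,0],0],[[0,0,0],0],[[0,0,0],0],[[0,0,0],0],[[0,0,-0.5],0],[[0,0,-0.5],0],[[0,0,-0.5],0],[[0,0,-0.5],0],[[0,0,0],0],[[0,0,0],0]], hand=0)

```text
time: 6.8
ee_pos: [0.6847, -0.0306, 0.012]
eef_rot: [0.449, 0.893, 0.0, 0.0]
ft_force: [-0.3, -1.3, -0.1]
width: 0.0871
grip_force: 0.0
```

>>> drive_tool(series=[[[0,0,0],0],[[0,0,0],0],[[0,0,0],0],[[0,0,0],0],[[0,0,0],0],[[0,0,0],0],[[0,0,0],0],[[0,0,0],0],[[0,0,0],0],[[0,0,0],0]], hand=1)

```text
time: 8.05
ee_pos: [0.6846, -0.0306, 0.0119]
eef_rot: [0.449, 0.893, 0.0, 0.0]
ft_force: [-0.0, -0.1, 2.2]
width: 0.065
grip_force: 8.0
```

```bash
python3 - <<'E'
from h import *
c=cam("side");b=cv2.resize(c["color"][150:230,310:390,::-1],None,fx=7,fy=7,interpolation=cv2.INTER_CUBIC)
cv2.imwrite("pics/g5.png",b)
E
```

```text
(no output)
```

View pics/g5.png

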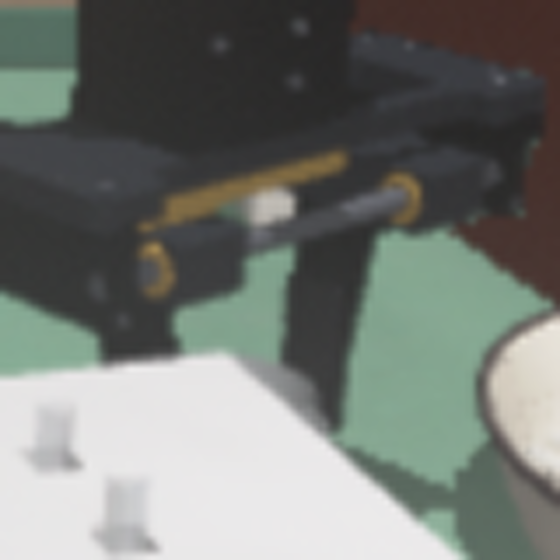

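The grip now holds the body at 65 mm, so the real fingertips sit at about ee_z + 0.018. I'll lift while refining the pocket centre from the saved pictures.

>>> drive_tool(series=[[[0,0,0],0],[[0,0,0.5],0],[[0,0,1],0],[[0,0,1.5],0],[[0,0,2],0],[[0,0,2],0],[[0,0,2],0],[[0,0,2],0],[[0,0,1],0],[[0,0,0],0]], newtons=15)

```text
time: 9.35
ee_pos: [0.6849, -0.0306, 0.1326]
eef_rot: [0.449, 0.893, 0.0, 0.0]
ft_force: [1.0, -0.4, -1.9]
width: 0.0648
grip_force: 15.0
```

```bash
cat > pk.py <<'E'
from h import *
np.set_printoptions(precision=4,suppress=True)
def radial(img,c0,a,b,lo,hi):
    g=cv2.GaussianBlur(cv2.cvtColor(img,cv2.COLOR_BGR2GRAY).astype(np.float32),(3,3),0)
    th=np.linspace(0,2*np.pi,90,endpoint=False);k=np.arange(lo,hi,.02)
    mx=(c0[0]+a*np.cos(th)[:,None]*k).astype(np.float32);my=(c0[1]+b*np.sin(th)[:,None]*k).astype(np.float32)
    G=np.abs(np.gradient(cv2.remap(g,mx,my,cv2.INTER_LINEAR),axis=1));i=G.argmax(1);j=np.arange(90);s=G.max(1)
    p=np.c_[mx[j,i],my[j,i]]
    for _ in range(4):
        e=cv2.fitEllipse(p.astype(np.float32));d=np.hypot((p[:,0]-e[0][0]),(p[:,1]-e[0][1]))
        M=cv2.ellipse2Poly  # unused
        ang=np.deg2rad(e[2]);q=(p-e[0])@np.array([[np.cos(ang),-np.sin(ang)],[np.sin(ang),np.cos(ang)]])
        rr=np.hypot(q[:,0]/(e[1][0]/2),q[:,1]/(e[1][1]/2));ok=np.abs(rr-1)<max(.06,np.median(abs(rr-1))*2.0)
        if ok.sum()<20:break
        p=p[ok]
    return e,len(p)
if __name__=="__main__":
    T=cam("top");S=cam("side");t=cv2.imread("pics/top0.png");s=cv2.imread("pics/side0.png")
    e,n=radial(t,(182.5,209.2),14.7,14.7,.8,1.2);print(e,n,plane(T,e[0],.04))
    e2,n=radial(s,proj(S,np.array([.556,.234,.04])),15,7,.7,1.3);print(proj(S,np.array([.556,.234,.04])),e2,n,plane(S,e2[0],.04),tri(T,e[0],S,e2[0]))
E
python3 pk.py
```

```text
((183.9626922607422, 208.8751678466797), (26.35919952392578, 29.016727447509766), 81.10223388671875) 57 [0.5563 0.23   0.04  ]
[281.7861 172.6204] ((280.2858581542969, 172.44700622558594), (17.825258255004883, 29.080795288085938), 92.22541809082031) 49 [0.5518 0.2356 0.04  ] (array([0.5539, 0.2295, 0.0422]), np.float64(0.0043749849683877235))
```

```bash
python3 - <<'E'
import cv2,numpy as np
t=cv2.imread("pics/top0.png",0);s=cv2.imread("pics/side0.png",0)
a=cv2.resize(t[189:229,163:203],None,fx=10,fy=10,interpolation=cv2.INTER_CUBIC)
b=cv2.resize(s[152:192,262:302],None,fx=10,fy=10,interpolation=cv2.INTER_CUBIC)
f=lambda a:cv2.normalize(a.astype(np.float32),None,0,255,cv2.NORM_MINMAX).astype(np.uint8)
im=np.hstack([f(a),f(b)])
for i in range(0,800,50): im[::10,i]=255
for j in range(0,400,50): im[j,::10]=255
cv2.imwrite("pics/p1.png",im)
E
```

```text
(no output)
```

View pics/p1.png

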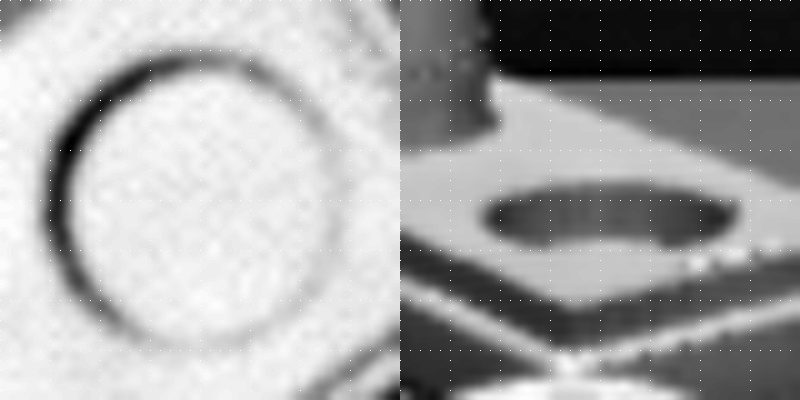

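>>> drive_tool(series=[[[-1.0,2.0,0],0],[[-1.5,3.0,0],0],[[-1.5,3.2,0],0],[[-1.5,3.2,0],0],[[-1.5,3.2,0],0],[[-1.5,3.2,0],0],[[-1.5,3.2,0],0],[[-1.5,3.0,0],0],[[-1.2,2.4,0],0],[[0,0,0],0]])

```text
time: 10.7
ee_pos: [0.5551, 0.2372, 0.1312]
eef_rot: [0.447, 0.895, 0.0, -0.001]
ft_force: [-0.1, -0.4, -1.1]
width: 0.0649
grip_force: 15.0
```

>>> drive_tool(series=[[[0,0,-1],0],[[0,0,-1.5],0],[[0,0,-1.5],0],[[0,0,-1],0],[[0,0,-0.8],0],[[0,0,0],0],[[0,0,0],0],[[0,0,0],0],[[0,0,0],0],[[0,0,0],0]])

```text
time: 11.95
ee_pos: [0.5576, 0.2335, 0.074]
eef_rot: [0.449, 0.893, 0.0, 0.0]
ft_force: [0.1, -0.0, -1.3]
width: 0.0649
grip_force: 15.0
```

```bash
python3 - <<'E'
from h import *
print(r.read_state()["ee_pos"])
c=cam("side");a=cv2.resize(c["color"][140:200,240:320,::-1],None,fx=5,fy=5,interpolation=cv2.INTER_CUBIC)
c=cam("top");b=cv2.resize(c["color"][160:260,120:220,::-1],None,fx=3,fy=3,interpolation=cv2.INTER_CUBIC)
cv2.imwrite("pics/p2.png",np.hstack([a,b]))
E
```

```text
[0.5576173  0.23347315 0.07402567]
```

View pics/p2.png

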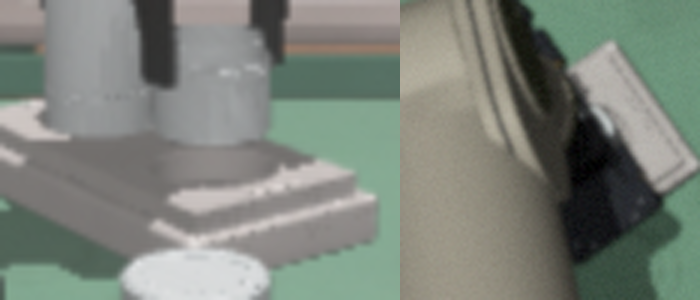

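The side view shows the cup centred over the pocket: its edges are at u≈271 and 294, against a pocket centre of 282.6. I'll lower it.

>>> drive_tool(series=[[[0,0,-0.8],0],[[0,0,-0.8],0],[[0,0,-0.6],0],[[0,0,-0.4],0],[[0,0,-0.3],0],[[0,0,-0.3],0],[[0,0,0],0],[[0,0,0],0],[[0,0,0],0],[[0,0,0],0]], newtons=8)

```text
time: 13.3
ee_pos: [0.5576, 0.2334, 0.042]
eef_rot: [0.449, 0.893, 0.0, 0.0]
ft_force: [0.9, 0.2, -1.5]
width: 0.0648
grip_force: 8.0
```

>>> drive_tool(series=[[[0,0,-0.3],0],[[0,0,-0.3],0],[[0,0,-0.2],0],[[0,0,-0.1],0],[[0,0,-0.1],0],[[0,0,0],0],[[0,0,0],0],[[0,0,0],0],[[0,0,0],0],[[0,0,0],0]])

```text
time: 14.55
ee_pos: [0.5576, 0.2334, 0.0319]
eef_rot: [0.449, 0.893, 0.0, 0.0]
ft_force: [-0.0, 0.2, -0.3]
width: 0.065
grip_force: 8.0
```

>>> drive_tool(series=[[[0,0,0],0],[[0,0,0],0],[[0,0,0],0],[[0,0,0],0],[[0,0,0.5],0],[[0,0,1.5],0],[[0,0,2.5],0],[[0,0,3.5],0],[[0,0,4],0],[[0,0,4],0]], hand=0)

```text
time: 15.8
ee_pos: [0.5576, 0.2333, 0.1945]
eef_rot: [0.449, 0.893, 0.001, 0.0]
ft_force: [-0.4, 0.7, -0.7]
width: 0.087
grip_force: 0.0
```

>>> drive_tool(series=[[[0,-2,0],0],[[-0.5,-3.2,0],0],[[-0.5,-3.2,0],0],[[-0.5,-3.2,0],0],[[-0.5,-2.5,0],0],[[0,0,0],0],[[0,0,0],0],[[0,0,0],0],[[0,0,0],0],[[0,0,0],0]])

```text
time: 17.05
ee_pos: [0.5376, 0.0927, 0.1918]
eef_rot: [0.449, 0.894, -0.0, -0.0]
ft_force: [-0.4, -0.1, -0.5]
width: 0.0871
grip_force: 0.0
```

```bash
cat > m2.py <<'E'
from h import *
np.set_printoptions(precision=4,suppress=True)
T=cam("top");im=T["color"][:,:,::-1];H=hsv(T);S=cam("side")
cv2.imwrite("pics/t2.png",im);cv2.imwrite("pics/s2.png",S["color"][:,:,::-1])
a=cv2.resize(im[179:239,150:220],None,fx=6,fy=6,interpolation=cv2.INTER_CUBIC)
b=cv2.resize(im[242:278,268:306],None,fx=8,fy=8,interpolation=cv2.INTER_CUBIC)
out=np.zeros((600,800,3),np.uint8);out[:360,:420]=a;out[:288,440:744]=b
s=S["color"][140:200,240:320,::-1];out[362:602-2,:320]=cv2.resize(s,None,fx=4,fy=4,interpolation=cv2.INTER_CUBIC)[:238]
cv2.imwrite("pics/p3.png",out)
for z in (.02,.062,.074): print(z,[np.round(proj(T,np.array([.557,.2345,z])),1)])
E
python3 m2.py
```

```text
0.02 [array([183.7, 209.2])]
0.062 [array([180.3, 207.8])]
0.074 [array([179.3, 207.3])]
```

View pics/p3.png

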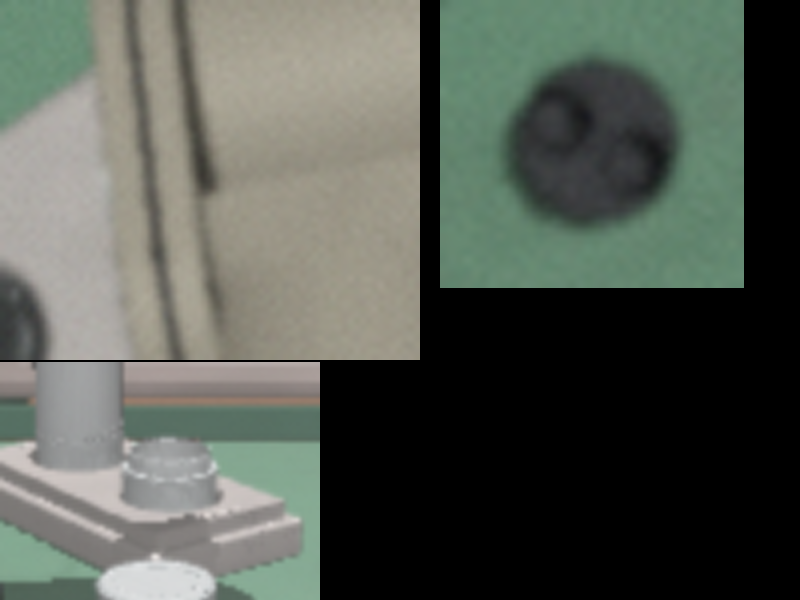

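The cup stands upright in the pocket. In the top view the insert's hole line lies at about 65° in world yaw and its centre is near (0.438, -0.0255). I'll go there and close once at this yaw and once after a 60° turn, so the insert is centred both ways.

>>> drive_tool(series=[[[-2,-2.3,0],0],[[-2,-2.4,0],0],[[-2,-2.4,0],0],[[-2,-2.4,-1],0],[[-2,-2.3,-2],0],[[0,0,-3],0],[[0,0,-3],0],[[0,0,-3],0],[[0,0,-2],0],[[0,0,-1],0]])

```text
time: 18.4
ee_pos: [0.4371, -0.0257, 0.0411]
eef_rot: [0.449, 0.893, -0.0, -0.0]
ft_force: [0.1, 0.7, -0.6]
width: 0.087
grip_force: 0.0
```

>>> drive_tool(series=[[[0,0,0],0],[[0,0,0],0],[[0,0,0],0],[[0,0,0],0],[[0,0,0],0],[[0,0,0],0],[[0,0,0],0],[[0,0,0],0],[[0,0,0],0],[[0,0,0],0]])

```text
time: 19.65
ee_pos: [0.4375, -0.0256, 0.0419]
eef_rot: [0.449, 0.893, 0.0, -0.0]
ft_force: [0.7, 0.0, 0.2]
width: 0.0872
grip_force: 0.0
```

>>> drive_tool(series=[[[0,0,-1],0],[[0,0,-1],0],[[0,0,-1],0],[[0,0,0],0],[[0,0,0],0],[[0,0,0],0],[[0,0,0],0],[[0,0,0],0],[[0,0,0],0],[[0,0,0],0]])

```text
time: 20.9
ee_pos: [0.4376, -0.0256, 0.0119]
eef_rot: [0.449, 0.893, 0.0, 0.0]
ft_force: [-0.6, 0.1, -0.3]
width: 0.0869
grip_force: 0.0
```

>>> drive_tool(series=[[[0,0,0],0],[[0,0,0],0],[[0,0,0],0],[[0,0,0],0],[[0,0,0],0],[[0,0,0],0],[[0,0,0],0],[[0,0,0],0],[[0,0,0],0],[[0,0,0],0]], hand=1, newtons=4)

```text
time: 22.15
ee_pos: [0.4376, -0.0256, 0.0119]
eef_rot: [0.449, 0.893, 0.0, 0.0]
ft_force: [0.0, 1.0, 0.0]
width: 0.048
grip_force: 4.0
```

>>> drive_tool(series=[[[0,0,0],0],[[0,0,0],0],[[0,0,0],0],[[0,0,0],-10],[[0,0,0],-10],[[0,0,0],-10],[[0,0,0],-10],[[0,0,0],-10],[[0,0,0],-10],[[0,0,0],0]], hand=0)

```text
time: 23.4
ee_pos: [0.4376, -0.0255, 0.0119]
eef_rot: [0.835, 0.55, 0.0, 0.0]
ft_force: [0.7, 0.4, 0.5]
width: 0.087
grip_force: 0.0
```

>>> drive_tool(series=[[[0,0,0],0],[[0,0,0],0],[[0,0,0],0],[[0,0,0],0],[[0,0,0],0],[[0,0,0],0],[[0,0,0],0],[[0,0,0],0],[[0,0,0],0],[[0,0,0],0]], hand=1)

```text
time: 24.65
ee_pos: [0.4376, -0.0256, 0.0119]
eef_rot: [0.836, 0.549, 0.0, 0.0]
ft_force: [0.3, 0.2, 1.0]
width: 0.0482
grip_force: 4.0
```

>>> drive_tool(series=[[[0,0,0],0],[[0,0,0],0],[[0,0,0],0],[[0,0,0],0],[[0,0,1],0],[[0,0,1],0],[[0,0,0.6],0],[[0,0,0],0],[[0,0,0],0],[[0,0,0],0]], hand=0)

```text
time: 25.9
ee_pos: [0.4373, -0.0256, 0.0376]
eef_rot: [0.836, 0.549, -0.0, -0.0]
ft_force: [0.3, 0.2, 0.4]
width: 0.087
grip_force: 0.0
```

>>> drive_tool(series=[[[0,0,0],0],[[0,0,0],0],[[0,0,0],0],[[0,0,0],0],[[0,0,0],0],[[0,0,0],0],[[0,0,0],0],[[0,0,0],0],[[0,0,0],0],[[0,0,0],0]], hand=1, newtons=12)

```text
time: 27.15
ee_pos: [0.4376, -0.0256, 0.0379]
eef_rot: [0.836, 0.549, 0.0, 0.0]
ft_force: [0.6, -0.3, 0.1]
width: 0.048
grip_force: 12.0
```

>>> drive_tool(series=[[[0,0,0.5],0],[[0,0,1.5],0],[[0,0,2],0],[[0,0,3],0],[[0,0,3],0],[[0,0,2],0],[[0,0,1],0],[[0,0,0],0],[[0,0,0],0],[[0,0,0],0]])

```text
time: 28.4
ee_pos: [0.4371, -0.0257, 0.1672]
eef_rot: [0.836, 0.549, -0.001, -0.0]
ft_force: [0.4, 0.2, -0.7]
width: 0.0477
grip_force: 12.0
```

```bash
python3 - <<'E'
from h import *
np.set_printoptions(precision=4,suppress=True)
T=cam("top");S=cam("side")
im=T["color"][:,:,::-1]
a=cv2.resize(im[182:232,155:205],None,fx=8,fy=8,interpolation=cv2.INTER_CUBIC)
b=cv2.resize(S["color"][130:190,250:310,::-1],None,fx=6.6667,fy=6.6667,interpolation=cv2.INTER_CUBIC)
o=np.hstack([a,b])
cv2.imwrite("pics/p4.png",o)
def circ(c,p,z,rr):
    return np.array([proj(c,np.array([p[0]+rr*np.cos(t),p[1]+rr*np.sin(t),z])) for t in np.linspace(0,6.28,60)])
q=circ(T,(.557,.2345),.074,.029);print(q.min(0),q.max(0),"crop",(q.min(0)-[155,182]+.5)*8,(q.max(0)-[155,182]+.5)*8)
q=circ(T,(.557,.2345),.062,.033);print("shoulder crop",(q.min(0)-[155,182]+.5)*8,(q.max(0)-[155,182]+.5)*8)
q=circ(S,(.557,.2345),.074,.029);print("side rim",(q.min(0)-[250,130]+.5)*6.667+[400,0],(q.max(0)-[250,130]+.5)*6.667+[400,0])
print(r.read_state()["ee_pos"])
E
```

```text
[167.1592 195.2822] [191.4321 219.425 ] crop [101.2737 110.2579] [295.4571 303.4   ]
shoulder crop [ 97.1903 101.6278] [315.8816 319.1673]
side rim [548.2934 189.8974] [687.4326 229.6685]
[ 0.4373 -0.0257  0.1674]
```

View pics/p4.png

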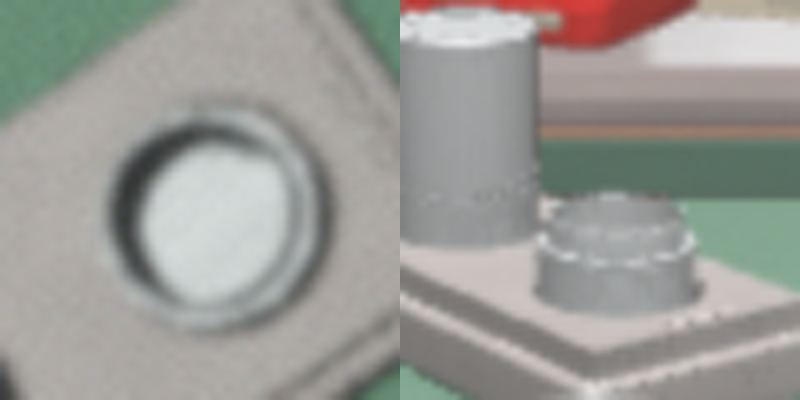

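The cup in the pocket agrees with the pose where I released it, about (0.557, 0.233), to within roughly 1 mm. I'll carry the insert there, turning it +60°.

>>> drive_tool(series=[[[1,2,0],6],[[1.3,2.8,0],7],[[1.3,2.9,0],7],[[1.4,3.0,0],8],[[1.4,3.0,0],8],[[1.4,3.0,0],8],[[1.4,3.0,0],7],[[1.4,3.0,0],5],[[1.4,3.2,0],4],[[0,0,0],0]])

```text
time: 29.75
ee_pos: [0.5573, 0.2362, 0.1667]
eef_rot: [0.447, 0.894, -0.0, -0.0]
ft_force: [0.4, -0.3, -1.4]
width: 0.0482
grip_force: 12.0
```

>>> drive_tool(series=[[[0,0,-1],0],[[0,0,-1.5],0],[[0,0,-1.5],0],[[0,0,-0.6],0],[[0,0,0],0],[[0,0,0],0],[[0,0,0],0],[[0,0,0],0],[[0,0,0],0],[[0,0,0],0]])

```text
time: 31.0
ee_pos: [0.5576, 0.2334, 0.1219]
eef_rot: [0.449, 0.893, 0.0, 0.0]
ft_force: [0.7, 0.3, 0.0]
width: 0.0481
grip_force: 12.0
```

>>> drive_tool(series=[[[0,0,-0.5],0],[[0,0,-0.5],0],[[0,0,-0.3],0],[[0,0,-0.3],0],[[0,0,-0.3],0],[[0,0,-0.3],0],[[0,0,0],0],[[0,0,0],0],[[0,0,0],0],[[0,0,0],0]])

```text
time: 32.25
ee_pos: [0.5576, 0.2334, 0.1]
eef_rot: [0.449, 0.893, 0.0, 0.0]
ft_force: [0.4, 0.6, -0.0]
width: 0.0483
grip_force: 12.0
```

>>> drive_tool(series=[[[0,0,-0.6],0],[[0,0,-0.6],0],[[0,0,-0.6],0],[[0,0,-0.6],0],[[0,0,-0.6],0],[[0,0,-0.4],0],[[0,0,-0.2],0],[[0,0,0],0],[[0,0,0],0],[[0,0,0],0]])

```text
time: 33.5
ee_pos: [0.5576, 0.2334, 0.064]
eef_rot: [0.449, 0.893, 0.0, 0.0]
ft_force: [-0.7, 0.3, -0.6]
width: 0.0482
grip_force: 12.0
```

>>> drive_tool(series=[[[0,0,-0.1],0],[[0,0,-0.1],0],[[0,0,-0.1],0],[[0,0,0],0],[[0,0,0],0],[[0,0,0],0],[[0,0,0],0],[[0,0,0],0],[[0,0,0],0],[[0,0,0],0]], newtons=5)

```text
time: 34.75
ee_pos: [0.5576, 0.2335, 0.0609]
eef_rot: [0.449, 0.893, 0.0, 0.0]
ft_force: [-0.7, 1.2, 2.3]
width: 0.0486
grip_force: 5.0
```

>>> drive_tool(series=[[[0,0,0],0],[[0,0,0],0],[[0,0,0],0],[[0,0,0],0],[[0,0,0.5],0],[[0,0,1.5],0],[[0,0,2.5],0],[[0,0,3.5],0],[[0,0,3],0],[[0,0,3],0]], hand=0)

```text
time: 36.0
ee_pos: [0.5577, 0.2333, 0.2033]
eef_rot: [0.449, 0.893, 0.001, 0.0]
ft_force: [-0.5, -0.3, 0.7]
width: 0.0871
grip_force: 0.0
```

>>> drive_tool(series=[[[0,-2.5,0],0],[[0,-4,0],0],[[0,-4.5,0],0],[[0,-4.5,0],0],[[0,-4.5,0],0],[[0,-4.5,0],0],[[0,-4.5,0],0],[[0,-4.5,0],0],[[0,-4,0],0],[[0,-2.5,0],0]])

```text
time: 37.25
ee_pos: [0.5562, -0.17, 0.201]
eef_rot: [0.451, 0.893, -0.0, 0.0]
ft_force: [0.5, 0.8, -0.5]
width: 0.087
grip_force: 0.0
```

```bash
python3 - <<'E'
from h import *
T=cam("top");S=cam("side")
im=T["color"][:,:,::-1];cv2.imwrite("pics/t5.png",im)
a=cv2.resize(im[187:227,158:198],None,fx=10,fy=10,interpolation=cv2.INTER_CUBIC)
a=cv2.convertScaleAbs(a,alpha=1.6)
b=cv2.resize(S["color"][130:190,250:310,::-1],None,fx=6.6667,fy=6.6667,interpolation=cv2.INTER_CUBIC)
cv2.imwrite("pics/p5.png",np.hstack([a,b]))
print(r.read_state()["ee_pos"],proj(T,np.array([.5576,.2334,.097])))
E
```

```text
[ 0.55593955 -0.17115366  0.20097695] [177.76155716 206.21731118]
```

View pics/p5.png

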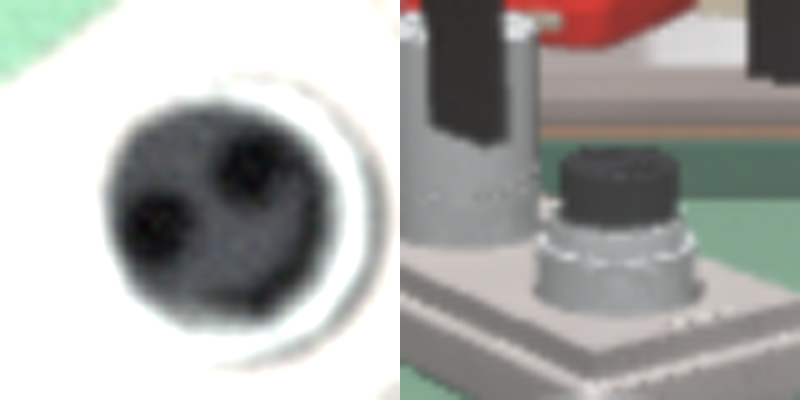

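The insert stands in the cup. Its holes are at crop (158,222) and (250,165), so the hole centres are near (0.550, 0.244) and (0.565, 0.222), which agrees with the robot pose. Next I fetch the nearer tube, at (0.511, -0.2125).

>>> drive_tool(series=[[[-1.5,-1.5,-1],0],[[-1.7,-1.6,-2],0],[[-1.5,-1.5,-2],0],[[0,0,-1],0],[[0,0,0],0],[[0,0,0],0],[[0,0,0],0],[[0,0,0],0],[[0,0,0],0],[[0,0,0],0]])

```text
time: 38.6
ee_pos: [0.5106, -0.2126, 0.1409]
eef_rot: [0.449, 0.893, 0.0, 0.0]
ft_force: [-0.3, -0.3, -0.1]
width: 0.0869
grip_force: 0.0
```

```bash
python3 - <<'E'
from h import *
print(r.read_state()["ee_pos"])
S=cam("side");cv2.imwrite("pics/p6.png",cv2.resize(S["color"][140:320,200:320,::-1],None,fx=3.3,fy=3.3,interpolation=cv2.INTER_CUBIC))
H=hsv(S);P=(H[...,0]>115)&(H[...,0]<140)&(H[...,1]>110)
print([(cen(k),cv2.boundingRect(k)) for k in blobs(P,(240,210,295,270),8)])
E
```

```text
[ 0.51059237 -0.21260863  0.14092726]
[(array([275.46428571, 245.10416667]), (271, 239, 9, 14))]
```

View pics/p6.png

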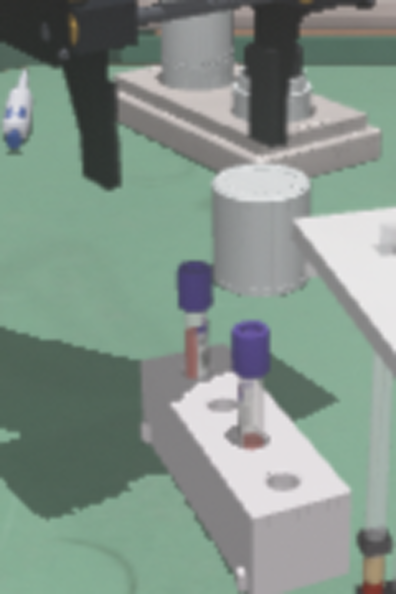

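I've used my 14 pictures, so from here I rely on numbers. The open fingers straddle the tube, so I descend and grip.

>>> drive_tool(series=[[[0.03,0,-1.3],0],[[0,0,-1.5],0],[[0,0,-1.5],0],[[0,0,-1.5],0],[[0,0,-1.2],0],[[0,0,-0.8],0],[[0,0,0],0],[[0,0,0],0],[[0,0,0],0],[[0,0,0],0]])

```text
time: 39.9
ee_pos: [0.5111, -0.2126, 0.0632]
eef_rot: [0.449, 0.893, 0.0, 0.0]
ft_force: [1.2, 0.3, -0.4]
width: 0.0871
grip_force: 0.0
```

>>> drive_tool(series=[[[0,0,0],0],[[0,0,0],0],[[0,0,0],0],[[0,0,0],0],[[0,0,0],0],[[0,0,0],0],[[0,0,0],0],[[0,0,0],0],[[0,0,0],0],[[0,0,0],0]], hand=1, newtons=5)

```text
time: 41.15
ee_pos: [0.5109, -0.2126, 0.0629]
eef_rot: [0.449, 0.893, 0.0, -0.0]
ft_force: [0.1, 0.3, 0.2]
width: 0.0179
grip_force: 5.0
```

>>> drive_tool(series=[[[0,0,0.5],0],[[0,0,1],0],[[0,0,1.2],0],[[0,0,1.5],0],[[0,0,1.8],0],[[0,0,2],0],[[0,0,2],0],[[0,0,1.5],0],[[0,0,1.2],0],[[0,0,0],0]], newtons=8)

```text
time: 42.4
ee_pos: [0.5113, -0.2127, 0.1906]
eef_rot: [0.449, 0.893, 0.0, 0.001]
ft_force: [-0.6, 0.1, 0.1]
width: 0.0177
grip_force: 8.0
```

```bash
cat > tube.py <<'E'
from h import *
np.set_printoptions(precision=4,suppress=True)
s=r.read_state();print(s["ee_pos"],s["width"],s["grip_force"])
T=cam("top");S=cam("side");p=s["ee_pos"]
for c,n in ((S,"side"),(T,"top")):
    H=hsv(c);P=(H[...,0]>115)&(H[...,0]<140)&(H[...,1]>90)
    u,v=proj(c,p+[0,0,.03]).astype(int)
    print(n,"pred top/bottom of tube",proj(c,p+[0,0,.041]),proj(c,p+[0,0,-.055]),[(cen(k),cv2.boundingRect(k),cv2.contourArea(k)) for k in blobs(P,(max(u-60,0),max(v-60,0),u+60,v+90),5)])
E
python3 tube.py
```

```text
[ 0.5113 -0.2127  0.1906] 0.017741682096827964 7.997978925704956
side pred top/bottom of tube [255.8968 144.8905] [257.3202 202.5829] [(array([257.9317, 152.6687]), (255, 145, 7, 16), 83.0), (array([275.7188, 239.0729]), (271, 238, 10, 3), 16.0)]
top pred top/bottom of tube [379.6421 226.9936] [370.7932 229.0281] []
```

>>> drive_tool(series=[[[0.2,2.5,0],0],[[0.4,4,0],0],[[0.4,4.5,0],0],[[0.4,4.5,0],0],[[0.4,4.5,0],0],[[0.4,4.5,0],0],[[0.4,4.5,0],0],[[0.4,4.5,0],0],[[0.4,4.5,0],0],[[0.3,4,0],0]])

```text
time: 43.75
ee_pos: [0.5474, 0.209, 0.1889]
eef_rot: [0.449, 0.894, -0.001, -0.0]
ft_force: [0.2, 0.2, -0.7]
width: 0.0176
grip_force: 8.0
```

>>> drive_tool(series=[[[0.2,2.5,0],0],[[0,1.2,0],0],[[0,0,0],0],[[0,0,0],0],[[0,0,-0.8],0],[[0,0,-1],0],[[0,0,-1],0],[[0,0,-0.5],0],[[0,0,0],0],[[0,0,0],0]])

```text
time: 45.0
ee_pos: [0.5501, 0.2445, 0.1572]
eef_rot: [0.449, 0.893, 0.0, 0.0]
ft_force: [0.2, 0.4, -0.2]
width: 0.0175
grip_force: 8.0
```

```bash
python3 tube.py; python3 - <<'E'
from h import *
S=cam("side");H=hsv(S)
# dark insert silhouette in side view
k=blobs((H[...,2]<75),(265,140,300,170));print([(cv2.boundingRect(q)) for q in k[:3]])
a=proj(S,np.array([.5576,.2334,.097]));print("insert top centre pred",a)
for nm,p in (("A",[.5648,.2224,.097]),("B",[.5504,.2440,.097])): print(nm,proj(S,np.array(p)))
g=S["color"];
for v in range(140,172,4): print(v,g[v,262:300:3].mean(1).astype(int))
E
```

```text
[0.5501 0.2445 0.1572] 0.017495667998731226 7.997992783784866
side pred top/bottom of tube [279.7015 114.9267] [279.6808 150.0359] [(array([281.4715, 119.4228]), (280, 116, 4, 8), 20.5)]
top pred top/bottom of tube [162.4987 205.3018] [172.4083 209.1227] []
[(274, 152, 17, 11)]
insert top centre pred [282.42724457 152.93042171]
A [285.11541682 154.00770233]
B [279.79056184 151.91149801]
140 [153 144 130 159 166 151 124 162 166 170 171 171 171]
144 [152 144 130 148 153 140 111 149 152 152 152 151 151]
148 [150 143 130 115 118 112 110 114 115 115 114 115 115]
152 [149 142 129  99  98  68  70  68  67  91 100 100 100]
156 [148 142 127  98  61  63  73  80  73  67  96  98  98]
160 [147 143 129 189  97  63  65  65  67  64 143 141 140]
164 [146 143 130 115 137 142 113 117 133 165 141 147 146]
168 [114 112 113 122 138 158 167 166 176 195 149 138 147]
```

>>> drive_tool(series=[[[0.03,-0.05,-0.3],0],[[0,0,-0.4],0],[[0,0,-0.3],0],[[0,0,-0.3],0],[[0,0,-0.3],0],[[0,0,-0.3],0],[[0,0,0],0],[[0,0,0],0],[[0,0,0],0],[[0,0,0],0]])

```text
time: 46.4
ee_pos: [0.5502, 0.2439, 0.138]
eef_rot: [0.449, 0.893, 0.0, 0.0]
ft_force: [-0.3, 0.2, -0.0]
width: 0.0175
grip_force: 8.0
```

>>> drive_tool(series=[[[0,0,-0.8],0],[[0,0,-0.8],0],[[0,0,-0.8],0],[[0,0,-0.8],0],[[0,0,-0.8],0],[[0,0,-0.5],0],[[0,0,-0.3],0],[[0,0,0],0],[[0,0,0],0],[[0,0,0],0]])

```text
time: 47.65
ee_pos: [0.5503, 0.244, 0.0901]
eef_rot: [0.449, 0.893, 0.0, 0.0]
ft_force: [-0.2, -0.2, -0.1]
width: 0.0177
grip_force: 8.0
```

>>> drive_tool(series=[[[0,0,-0.1],0],[[0,0,-0.1],0],[[0,0,-0.1],0],[[0,0,-0.1],0],[[0,0,0],0],[[0,0,0],0],[[0,0,0],0],[[0,0,0],0],[[0,0,0],0],[[0,0,0],0]])

```text
time: 48.9
ee_pos: [0.5502, 0.2439, 0.0859]
eef_rot: [0.449, 0.893, 0.0, 0.0]
ft_force: [-0.2, -1.0, 0.2]
width: 0.0179
grip_force: 8.0
```

>>> drive_tool(series=[[[0,0,0],0],[[0,0,0],0],[[0,0,0],0],[[0,0,0],0],[[0,0,0.5],0],[[0,0,1.5],0],[[0,0,2],0],[[0,0,2.5],0],[[0,0,2.5],0],[[0,0,2],0]], hand=0)

```text
time: 50.15
ee_pos: [0.5506, 0.244, 0.1983]
eef_rot: [0.449, 0.893, 0.001, 0.001]
ft_force: [0.8, -0.1, -0.2]
width: 0.0871
grip_force: 0.0
```

>>> drive_tool(series=[[[0,-2.5,0],0],[[-0.1,-4,0],0],[[-0.1,-5,0],0],[[-0.1,-5,0],0],[[-0.1,-5,0],0],[[-0.1,-5,0],0],[[-0.1,-5,0],0],[[-0.1,-5,0],0],[[-0.1,-5,0],0],[[-0.1,-4.5,0],0]])

```text
time: 51.4
ee_pos: [0.5396, -0.2193, 0.1959]
eef_rot: [0.45, 0.893, 0.0, -0.0]
ft_force: [1.2, 0.2, -0.2]
width: 0.0873
grip_force: 0.0
```

```bash
cat > chk.py <<'E'
from h import *
np.set_printoptions(precision=4,suppress=True)
print(r.read_state()["ee_pos"])
T=cam("top");S=cam("side")
for c,n in ((T,"top"),(S,"side")):
    H=hsv(c);P=(H[...,0]>115)&(H[...,0]<140)&(H[...,1]>90)
    for nm,p in (("A",[.5648,.2224,0]),("B",[.5504,.2440,0])):
        print(n,nm,"pred cap top",proj(c,np.array(p)+[0,0,.127]),"cap mid",proj(c,np.array(p)+[0,0,.116]),"low",proj(c,np.array(p)+[0,0,.105]))
    u,v=proj(c,np.array([.5576,.2334,.116])).astype(int)
    print([(cen(k),cv2.boundingRect(k)) for k in blobs(P,(u-25,v-25,u+25,v+25),8)])
E
python3 chk.py
cat > rk.py <<'E'
from h import *
np.set_printoptions(precision=4,suppress=True)
S=cam("side");T=cam("top")
for c,n,box in ((S,"side",(240,200,295,290)),(T,"top",(345,195,425,250))):
    H=hsv(c);P=(H[...,0]>115)&(H[...,0]<140)&(H[...,1]>110)
    print(n,[(cen(k),cv2.boundingRect(k)) for k in blobs(P,box,8)])
E
python3 rk.py
```

```text
[ 0.5396 -0.2193  0.1959]
top A pred cap top [179.9488 201.9806] cap mid [180.9248 202.4562] low [181.8818 202.9224]
top B pred cap top [170.2454 208.0703] cap mid [171.3184 208.4862] low [172.3704 208.8939]
[(array([172.2912, 208.2605]), (169, 204, 8, 9))]
side A pred cap top [285.185  143.1702] cap mid [285.1593 147.1731] low [285.1338 151.1421]
side B pred cap top [279.7981 141.2532] cap mid [279.7953 145.1894] low [279.7926 149.0929]
[(array([280.0303, 145.5576]), (278, 142, 5, 8))]
side [(array([275.5985, 245.4015]), (271, 239, 9, 14))]
top []
```

>>> drive_tool(series=[[[-0.15,-2.5,0],0],[[0,-2.5,0],0],[[0,-1.3,-1],0],[[0,0,-2],0],[[0,0,-2],0],[[0,0,-1],0],[[0,0,0],0],[[0,0,0],0],[[0,0,0],0],[[0,0,0],0]])

```text
time: 52.85
ee_pos: [0.5399, -0.2792, 0.1363]
eef_rot: [0.449, 0.893, 0.0, 0.0]
ft_force: [0.6, -0.6, -0.3]
width: 0.0872
grip_force: 0.0
```

```bash
python3 - <<'E'
from h import *
S=cam("side");print(r.read_state()["ee_pos"],[proj(S,np.array([.54,-.279,z])) for z in (.082,.093,.104)])
E
python3 rk.py
```

```text
[ 0.53981224 -0.27913643  0.13619488] [array([274.76926107, 251.55319106]), array([274.7363701 , 245.25185965]), array([274.70297889, 238.85469083])]
side []
top [(array([394.2963, 218.6852]), (392, 217, 5, 4))]
```

>>> drive_tool(series=[[[0.07,0,-1.3],0],[[0,0,-1.5],0],[[0,0,-1.5],0],[[0,0,-1.5],0],[[0,0,-1.0],0],[[0,0,-0.5],0],[[0,0,0],0],[[0,0,0],0],[[0,0,0],0],[[0,0,0],0]])

```text
time: 54.25
ee_pos: [0.5405, -0.2791, 0.0631]
eef_rot: [0.449, 0.893, 0.0, 0.0]
ft_force: [-0.2, -0.2, 0.5]
width: 0.0873
grip_force: 0.0
```

>>> drive_tool(series=[[[0,0,0],0],[[0,0,0],0],[[0,0,0],0],[[0,0,0],0],[[0,0,0],0],[[0,0,0],0],[[0,0,0],0],[[0,0,0],0],[[0,0,0],0],[[0,0,0],0]], hand=1, newtons=8)

```text
time: 55.5
ee_pos: [0.5404, -0.2791, 0.0629]
eef_rot: [0.449, 0.893, 0.0, 0.0]
ft_force: [0.2, 0.9, 0.5]
width: 0.0179
grip_force: 8.0
```

>>> drive_tool(series=[[[0,0,0.5],0],[[0,0,1],0],[[0,0,1.2],0],[[0,0,1.5],0],[[0,0,1.8],0],[[0,0,2],0],[[0,0,2],0],[[0,0,1.8],0],[[0,0,1.5],0],[[0,0,0],0]])

```text
time: 56.75
ee_pos: [0.5409, -0.2794, 0.1971]
eef_rot: [0.449, 0.893, 0.0, 0.001]
ft_force: [0.5, 0.7, -0.4]
width: 0.0176
grip_force: 8.0
```

```bash
python3 tube.py
```

```text
[ 0.5409 -0.2794  0.1971] 0.017616226411064067 7.999733090400696
side pred top/bottom of tube [274.8805 152.3104] [275.1702 216.0277] [(array([277.2589, 160.7524]), (274, 153, 8, 17), 103.0)]
top pred top/bottom of tube [412.7586 213.1032] [400.9609 216.3686] [(array([411.3452, 214.7857]), (409, 212, 6, 6), 14.0)]
```

>>> drive_tool(series=[[[0.2,2.5,0],0],[[0.2,4,0],0],[[0.2,4.7,0],0],[[0.2,4.7,0],0],[[0.2,4.7,0],0],[[0.3,4.7,0],0],[[0.3,4.7,0],0],[[0.3,4.7,0],0],[[0.3,4.7,0],0],[[0.2,4.5,0],0]])

```text
time: 58.1
ee_pos: [0.5638, 0.1615, 0.1949]
eef_rot: [0.449, 0.893, -0.0, -0.0]
ft_force: [-0.0, -0.1, -0.1]
width: 0.0175
grip_force: 8.0
```

>>> drive_tool(series=[[[0.2,3.5,0],0],[[0,2.7,0],0],[[0,0,0],0],[[0,0,0],0],[[0,0,-1],0],[[0,0,-1.2],0],[[0,0,-1.2],0],[[0,0,-0.5],0],[[0,0,0],0],[[0,0,0],0]])

```text
time: 59.35
ee_pos: [0.5666, 0.222, 0.1572]
eef_rot: [0.449, 0.893, 0.0, 0.0]
ft_force: [-0.5, 0.5, -0.3]
width: 0.0175
grip_force: 8.0
```

```bash
python3 tube.py; python3 chk.py | tail -1
```

```text
[0.5666 0.222  0.1572] 0.017466005523270583 7.999771535396576
side pred top/bottom of tube [286.0492 116.4289] [285.7941 152.1765] [(array([279.9645, 145.9433]), (278, 143, 5, 7), 23.5), (array([287.4741, 121.0815]), (286, 117, 4, 9), 22.5)]
top pred top/bottom of tube [173.3577 197.8197] [182.3317 202.2725] []
[(array([279.9645, 145.9433]), (278, 143, 5, 7)), (array([287.4493, 122.9275]), (286, 121, 4, 5))]
```

>>> drive_tool(series=[[[-0.18,0.04,0],0],[[0,0,-0.4],0],[[0,0,-0.3],0],[[0,0,-0.3],0],[[0,0,-0.3],0],[[0,0,-0.3],0],[[0,0,-0.3],0],[[0,0,0],0],[[0,0,0],0],[[0,0,0],0]])

```text
time: 60.8
ee_pos: [0.5647, 0.2223, 0.138]
eef_rot: [0.449, 0.893, 0.0, 0.0]
ft_force: [0.4, -0.4, -1.1]
width: 0.0177
grip_force: 8.0
```

>>> drive_tool(series=[[[0,0,-0.8],0],[[0,0,-0.8],0],[[0,0,-0.8],0],[[0,0,-0.8],0],[[0,0,-0.8],0],[[0,0,-0.5],0],[[0,0,-0.3],0],[[0,0,0],0],[[0,0,0],0],[[0,0,0],0]])

```text
time: 62.05
ee_pos: [0.5647, 0.2224, 0.0901]
eef_rot: [0.449, 0.893, 0.0, 0.0]
ft_force: [0.5, -0.1, 0.1]
width: 0.0176
grip_force: 8.0
```

>>> drive_tool(series=[[[0,0,-0.1],0],[[0,0,-0.1],0],[[0,0,-0.1],0],[[0,0,-0.1],0],[[0,0,0],0],[[0,0,0],0],[[0,0,0],0],[[0,0,0],0],[[0,0,0],0],[[0,0,0],0]])

```text
time: 63.3
ee_pos: [0.5646, 0.2223, 0.0859]
eef_rot: [0.449, 0.893, 0.0, 0.0]
ft_force: [0.5, 0.7, 0.2]
width: 0.0174
grip_force: 8.0
```

>>> drive_tool(series=[[[0,0,0],0],[[0,0,0],0],[[0,0,0],0],[[0,0,0],0],[[0,0,0.5],0],[[0,0,1.5],0],[[0,0,2],0],[[0,0,2.5],0],[[0,0,2.5],0],[[0,0,2],0]], hand=0)

```text
time: 64.55
ee_pos: [0.565, 0.2224, 0.1983]
eef_rot: [0.449, 0.893, 0.001, 0.001]
ft_force: [0.0, 0.4, 0.4]
width: 0.0868
grip_force: 0.0
```

>>> drive_tool(series=[[[-0.1,-2.5,0],0],[[-0.2,-3.5,0],0],[[-0.2,-4,0],0],[[-0.2,-4,0],0],[[-0.2,-3.8,0],0],[[-0.2,-3,0],0],[[-0.2,-2,0],0],[[0,0,0],0],[[0,0,0],0],[[0,0,0],0]])

```text
time: 65.8
ee_pos: [0.5516, -0.0043, 0.1957]
eef_rot: [0.448, 0.894, 0.0, -0.0]
ft_force: [0.5, 0.1, -0.9]
width: 0.0869
grip_force: 0.0
```

```bash
python3 chk.py
```

```text
[ 0.5516 -0.0043  0.1957]
top A pred cap top [179.9488 201.9806] cap mid [180.9248 202.4562] low [181.8818 202.9224]
top B pred cap top [170.2454 208.0703] cap mid [171.3184 208.4862] low [172.3704 208.8939]
[(array([181.0189, 202.6478]), (177, 199, 9, 9)), (array([172.3633, 208.2322]), (169, 204, 8, 9))]
side A pred cap top [285.185  143.1702] cap mid [285.1593 147.1731] low [285.1338 151.1421]
side B pred cap top [279.7981 141.2532] cap mid [279.7953 145.1894] low [279.7926 149.0929]
[(array([282.5397, 146.455 ]), (278, 142, 10, 10))]
```

Both tubes sit in their holes: the purple blobs match the predictions in both views. Now the cap, near (0.547, -0.007). I'll centre it by gripping at two yaws.

>>> drive_tool(series=[[[-0.46,-0.16,-1],-6],[[0,0,-2],-9],[[0,0,-2],-9],[[0,0,-2],-9],[[0,0,-2],-9],[[0,0,0],-9],[[0,0,0],-9],[[0,0,0],0],[[0,0,0],0],[[0,0,0],0]])

```text
time: 67.15
ee_pos: [0.547, -0.0072, 0.1059]
eef_rot: [0.835, 0.55, 0.0, 0.0]
ft_force: [0.7, -0.4, 0.3]
width: 0.0874
grip_force: 0.0
```

>>> drive_tool(series=[[[0,0,-1.5],0],[[0,0,-2],0],[[0,0,-2],0],[[0,0,-2],0],[[0,0,-1.2],0],[[0,0,-0.7],0],[[0,0,0],0],[[0,0,0],0],[[0,0,0],0],[[0,0,0],0]])

```text
time: 68.4
ee_pos: [0.5472, -0.0072, 0.0122]
eef_rot: [0.836, 0.549, 0.0, 0.0]
ft_force: [-0.7, -0.3, -0.4]
width: 0.0872
grip_force: 0.0
```

>>> drive_tool(series=[[[0,0,0],0],[[0,0,0],0],[[0,0,0],0],[[0,0,0],0],[[0,0,0],0],[[0,0,0],0],[[0,0,0],0],[[0,0,0],0],[[0,0,0],0],[[0,0,0],0]], hand=1, newtons=5)

```text
time: 69.65
ee_pos: [0.547, -0.0073, 0.0119]
eef_rot: [0.836, 0.549, 0.0, 0.0]
ft_force: [-0.2, -0.4, 0.6]
width: 0.067
grip_force: 5.0
```

>>> drive_tool(series=[[[0,0,0],0],[[0,0,0],0],[[0,0,0],0],[[0,0,0],10],[[0,0,0],10],[[0,0,0],10],[[0,0,0],10],[[0,0,0],10],[[0,0,0],10],[[0,0,0],0]], hand=0)

```text
time: 70.9
ee_pos: [0.547, -0.0074, 0.0119]
eef_rot: [0.45, 0.893, 0.0, -0.0]
ft_force: [-0.0, -0.9, 0.0]
width: 0.0866
grip_force: 0.0
```

>>> drive_tool(series=[[[0,0,0],0],[[0,0,0],0],[[0,0,0],0],[[0,0,0],0],[[0,0,0],0],[[0,0,0],0],[[0,0,0],0],[[0,0,0],0],[[0,0,0],0],[[0,0,0],0]], hand=1, newtons=12)

```text
time: 72.15
ee_pos: [0.5469, -0.0073, 0.0118]
eef_rot: [0.449, 0.893, 0.0, -0.0]
ft_force: [-0.6, 0.2, -0.2]
width: 0.0657
grip_force: 12.0
```

>>> drive_tool(series=[[[0,0,0.5],0],[[0,0,1.5],0],[[0,0,2],0],[[0,0,2.5],0],[[0,0,2.5],0],[[0,0,2.5],0],[[0,0,2.5],0],[[0,0,1.5],0],[[0,0,0.5],0],[[0,0,0],0]])

```text
time: 73.4
ee_pos: [0.5468, -0.0073, 0.1717]
eef_rot: [0.449, 0.893, -0.0, -0.0]
ft_force: [0.7, -0.1, -0.9]
width: 0.0658
grip_force: 12.0
```

```bash
python3 - <<'E'
from h import *
np.set_printoptions(precision=4,suppress=True)
T=cam("top");S=cam("side");print(r.read_state()["ee_pos"])
H=hsv(T);P=(H[...,0]>115)&(H[...,0]<140)&(H[...,1]>90)
print([(cen(k),cv2.boundingRect(k)) for k in blobs(P,(150,180,205,235),8)])
E
```

```text
[ 0.5465 -0.0073  0.171 ]
[(array([181.0882, 202.6242]), (177, 199, 9, 9)), (array([172.3633, 208.2322]), (169, 204, 8, 9))]
```

>>> drive_tool(series=[[[0,1.5,0],0],[[0.1,2.5,0],0],[[0.1,3.0,0],0],[[0.2,3.2,0],0],[[0.2,3.2,0],0],[[0.2,3.2,0],0],[[0.2,3.2,0],0],[[0.05,2.5,0],0],[[0,1.76,0],0],[[0,0,0],0]])

```text
time: 74.75
ee_pos: [0.5571, 0.2345, 0.1716]
eef_rot: [0.448, 0.894, -0.0, -0.0]
ft_force: [-0.2, -0.4, -0.5]
width: 0.0658
grip_force: 12.0
```

>>> drive_tool(series=[[[0,0,0],0],[[0,0,0],0],[[0,0,-0.8],0],[[0,0,-1],0],[[0,0,-1],0],[[0,0,-1],0],[[0,0,-0.8],0],[[0,0,0],0],[[0,0,0],0],[[0,0,0],0]])

```text
time: 76.0
ee_pos: [0.5577, 0.2334, 0.1263]
eef_rot: [0.449, 0.893, 0.0, 0.0]
ft_force: [0.9, 0.5, -0.5]
width: 0.0661
grip_force: 12.0
```

>>> drive_tool(series=[[[0,0,-0.6],0],[[0,0,-0.6],0],[[0,0,-0.6],0],[[0,0,-0.6],0],[[0,0,-0.6],0],[[0,0,-0.4],0],[[0,0,0],0],[[0,0,0],0],[[0,0,0],0],[[0,0,0],0]])

```text
time: 77.25
ee_pos: [0.5575, 0.2334, 0.092]
eef_rot: [0.449, 0.893, 0.0, 0.0]
ft_force: [0.5, 0.2, 0.2]
width: 0.0663
grip_force: 12.0
```

>>> drive_tool(series=[[[0,0,-0.3],0],[[0,0,-0.3],0],[[0,0,-0.2],0],[[0,0,-0.2],0],[[0,0,0],0],[[0,0,0],0],[[0,0,0],0],[[0,0,0],0],[[0,0,0],0],[[0,0,0],0]])

```text
time: 78.5
ee_pos: [0.5575, 0.2333, 0.0819]
eef_rot: [0.449, 0.893, 0.0, 0.0]
ft_force: [-0.2, -0.1, -1.0]
width: 0.0659
grip_force: 12.0
```

>>> drive_tool(series=[[[0,0,-0.2],0],[[0,0,-0.2],0],[[0,0,-0.2],0],[[0,0,-0.1],0],[[0,0,-0.1],0],[[0,0,0],0],[[0,0,0],0],[[0,0,0],0],[[0,0,0],0],[[0,0,0],0]])

```text
time: 79.75
ee_pos: [0.5575, 0.2333, 0.0739]
eef_rot: [0.449, 0.893, 0.0, 0.0]
ft_force: [0.2, -0.5, 0.0]
width: 0.0662
grip_force: 12.0
```

>>> drive_tool(series=[[[0,0,-0.05],0],[[0,0,0],0],[[0,0,0],0],[[0,0,0],0],[[0,0,0],0],[[0,0,0],0],[[0,0,0],0],[[0,0,0],0],[[0,0,0],0],[[0,0,0],0]], newtons=3)

```text
time: 81.0
ee_pos: [0.5575, 0.2333, 0.0734]
eef_rot: [0.449, 0.893, 0.0, 0.0]
ft_force: [-0.5, -0.6, 4.3]
width: 0.0659
grip_force: 3.0
```

>>> drive_tool(series=[[[0,0,0],0],[[0,0,0],0],[[0,0,0],0],[[0,0,0],0],[[0,0,0.5],0],[[0,0,1.5],0],[[0,0,2],0],[[0,0,3],0],[[0,0,3],0],[[0,0,2],0]], hand=0)

```text
time: 82.25
ee_pos: [0.5581, 0.2334, 0.1963]
eef_rot: [0.449, 0.893, 0.001, 0.001]
ft_force: [0.2, -1.4, -0.8]
width: 0.0867
grip_force: 0.0
```

>>> drive_tool(series=[[[0,-2.5,0],0],[[0,-3.5,0],0],[[0,-4.2,0],0],[[0,-4.5,0],0],[[0,-4.5,0],0],[[0,-4.2,0],0],[[0,-3,0],0],[[0,-2,0],0],[[0,0,0],0],[[0,0,0],0]])

```text
time: 83.5
ee_pos: [0.5572, -0.0501, 0.1932]
eef_rot: [0.449, 0.893, 0.0, -0.0]
ft_force: [-0.3, 0.4, -0.3]
width: 0.0875
grip_force: 0.0
```

```bash
python3 - <<'E'
from h import *
np.set_printoptions(precision=4,suppress=True)
print(r.read_state()["ee_pos"])
T=cam("top");S=cam("side");c=(.5575,.2333)
cn=(c[0]-.115*.57,c[1]+.115*.82)
def ext(C,p,z,rr=.033):
    q=np.array([proj(C,np.array([p[0]+rr*np.cos(t),p[1]+rr*np.sin(t),z])) for t in np.linspace(0,6.28,90)]);return np.round(np.r_[q.min(0),q.max(0)],1)
print("pred side top ellipse cap/can",ext(S,c,.133),ext(S,cn,.133),"pred top",ext(T,c,.133),ext(T,cn,.133))
# bright top discs
for C,b in ((T,(95,180,205,265)),(S,(235,115,305,165))):
    H=hsv(C);m=(H[...,2]>195)&(H[...,1]<30)
    print([(cv2.boundingRect(k),cen(k)) for k in blobs(m,b,15)[:4]])
g=cv2.cvtColor(S["color"],cv2.COLOR_RGB2GRAY)
for v in range(134,166,3): print(v,g[v,264:304:2])
print("u=282 column",[(v,int(g[v,282])) for v in range(126,176)])
E
```

```text
[ 0.5572 -0.0501  0.1932]
pred side top ellipse cap/can [270.3 137.2 294.6 143. ] [248.5 130.1 271.  134.9] pred top [159.9 190.4 189.  219.3] [117.  218.3 146.3 247.5]
[((119, 222, 26, 26), array([131.4077, 234.3412])), ((162, 193, 26, 25), array([174.6014, 205.1011]))]
[((272, 132, 33, 13), array([289.7374, 138.527 ])), ((249, 132, 10, 5), array([254.0062, 133.8827])), ((237, 160, 11, 5), array([242.5526, 162.5   ]))]
134 [ 51  52  95 148 122 102  94  95  90  84  86 110 160 205 212 213 215 217
 219 220]
137 [ 73  57  79 116 143 137 127 126 127 151 166 182 205 213 214 216 217 219
 221 223]
140 [156 151 140 125 214 205 204 215 218 217 218 215 213 173 211 170 171 172
 172 172]
143 [157 150 139 120 165 205 207 217 224 219 220 223 216 209 199 146 157 156
 156 156]
146 [156 149 139 116 127 138 143 148 154 153 158 159 154 150 142 127 129 129
 129 129]
149 [156 148 138 116 127 137 143 149 154 153 157 157 155 151 140 112 129 129
 129 128]
152 [154 147 138 117 127 138 143 150 155 157 158 159 155 150 139 104 104 104
 105 104]
155 [155 147 140 127 127 137 144 150 155 157 157 158 155 149 139 10
[... 185 characters left out ...]
151 152]
164 [153 147 138 123 128 138 145 151 155 158 157 158 155 148 138 137 153 153
 153 153]
u=282 column [(126, 100), (127, 97), (128, 94), (129, 92), (130, 89), (131, 85), (132, 83), (133, 84), (134, 84), (135, 84), (136, 106), (137, 151), (138, 146), (139, 200), (140, 217), (141, 218), (142, 217), (143, 219), (144, 223), (145, 168), (146, 153), (147, 153), (148, 152), (149, 153), (150, 157), (151, 157), (152, 157), (153, 157), (154, 158), (155, 157), (156, 157), (157, 157), (158, 158), (159, 158), (160, 159), (161, 158), (162, 158), (163, 158), (164, 158), (165, 158), (166, 161), (167, 169), (168, 157), (169, 155), (170, 150), (171, 153), (172, 155), (173, 155), (174, 153), (175, 152)]
```

```bash
python3 -c "
from bench import r
print(r.close_job())"
```

```text
the job is handed in; nothing more can be done
None
```

I packed the canister and handed in the job at about 84 s: the cup is in the pocket, the insert in the cup, a tube in each hole and the cap down on the shoulder. The final camera check and contact force agreed with this and showed the finished canister still in its place, but the hand-in returned no verdict.

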